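# Push a wax block home in the corner of a bench stop

### The arm

A 6-joint arm with a two-finger parallel gripper is mounted at the origin on a cart in front of the work surface, level with it; the furniture and walls round the work are solid. World frame = base frame: x ahead of the robot, y to its left, z up, the work surface at z = 0. Lengths are in m, angles in degrees, forces in N, time in s.
With the tool pointing down it reaches from about 0.3 to 0.75 m from the base axis. Payload 8.5 kg.
Tool frame: the origin (TCP) lies on the centre line of the jaws, within the pads' length; the fingertips stand 19 mm ahead of it and the grasp point (between the pads) is the TCP (env.tcp_to_tips is the z of the fingertips in the tool frame, in m); z points along the fingers, y is the line along which they close (so a half turn about z gives the same grasp; the last joint's range is limited). The gripper opens to 85 mm and grips with 20 to 120 N. Pads are 22 mm wide; open, the fingers measure 114 mm over their backs; the gripper's body (76 mm by 85 mm) begins 54 mm behind the grasp point. The pads swing forward as they close: fully open they stand 13 mm farther back than shut.
Start: joints at [54.987, 21.807, 74.336, -0, 83.858, -12.336], TCP at [0.212, 0.507, 0.217] pointing down, gripper open.
Joint ranges: [-178.18, 178.18], [-50.72, 133.34], [12.68, 142.11], [-81.47, 261.47], [9.98, 163.14], [-165.26, 165.26]. Speed limits (degrees/s): [136.94, 136.94, 180, 180, 180, 180].

### API

Orientations are given as a 3x3 rotation matrix whose columns are the frame's x, y, z axes.
In Python, from rig import env gives the robot as it stands.
- The arm moves only by the tool servo_tool, never from a script. Its argument "steps" is a list of rows, each an object of numbers: "tx", "ty", "tz": the shift along the world's x, y, z in cm; "yaw": the turn about the world's z in degrees; "claw": the finger opening in cm, from 0 to 8.54. In form: [{"tx": .., "ty": .., "tz": .., "yaw": .., "claw": ..}, ...]. A call has 1 to 20 rows; each row shifts and turns the commanded pose from where the row before left it; what a row does not reach is not made up. A row lasts 1/10 s, in which the tool goes at most 50 mm and 8.59 degrees, less where a joint would pass 70% of its speed; a pose out of reach is approached as far as the arm can. A call with a gripper value outside its range is refused whole. The fingers move at their own pace and stop on an object; "newtons" is the grip in N (left out, the last holds). Time passes only in rows, so rows that do not move let the fingers close. It gives the time, the measured TCP pose, the force, the opening and the grip force at its end, in the units of the state.
- env.observe(): the state, without advancing time (a new reading comes with each control period).
- env.get_image(name): name is "scene" or "top"; returns (picture, depth): 420x560x3 uint8, red, green, blue; 420x560 float32, m along the optical axis (not along the pixel's ray), 0 where there is no reading.
- env.camera_model(name): a dict with "fovy" (degrees; the focal length in pixels is half the picture's height over the tangent of half this angle, whatever the lens; pixels are square), "cx", "cy" (the principal point, pixels), "dist_coeffs" ([k1, k2, p1, p2, k3] as OpenCV has them; the pictures are not rectified), "T" (4x4, takes a point from camera to world coordinates). Camera axes: x right, y down, z forward; pixel columns grow to the right and rows downward; lengths in m; the calibration is good to about 2 mm. A picture is of the moment at which its call begins. camera_model takes no time and is no camera call.
- env.close_job(): hands the job in; it is judged then, once.
The state is a dict: "time_s": time; "q": joint angles; "qvel": joint speeds; "joint_efforts": joint torques, N m; "position": TCP position; "tool_rot": TCP orientation; "ft_force": force on the tool from outside, world axes, zero at the start; "wrist_torque": the same for the moment, N m; "grip_width": finger opening in m; "gripper_force": force on a finger pad.
Only numpy, scipy, OpenCV 4.12 (cv2) and the standard library are available. Lean on these libraries where they do the work, as an engineer would, in place of code of your own. Each camera call takes 0.05 s, during which the arm holds its last target. There are 200 camera calls.

### The job

Push the green wax block gently along the bench with the fingers, never flicking, lifting or tipping it, until it sits home in the inner corner of the L-shaped aluminium bench stop: one long side flat against the stop's long leg and one end against its short leg. Leave the orange jar, the green wax ring and the eraser where they are.

Things in the scene. Friction and masses are not known exactly. Their poses are not given: they have to be found in the camera images.
- wax_block: green wax block, 50 (own x) x 90 (own y) x 24 mm (z), about 0.1 kg, slides freely; one corner is carved away in looks only, it touches things as a full box. Origin at the centre of its underside; long sides along its y axis. At the start its long axis lies within 30 degrees of the long leg's direction; either end may go against the short leg.
- bench_stop: fixed L-shaped stop of aluminium bar, 18 mm high, bars 20 mm wide. Origin: inner corner, at bench height. In its own axes the long leg runs from the corner to -x for 135 mm (stop face y = 0, facing -y), the short leg to -y for 65 mm (stop face x = 0, facing -x). The home block's centre is at x = -45, y = -25 mm. Its x points roughly to the robot's right, y away from it.
- orange_jar: bystander: orange jar with black cap, 46 mm across, 62 mm high, loose, nearer and to the right of the stop; origin at the centre of its underside
- wax_ring: bystander: small green wax ring, 30 mm across, 10 mm high, loose, behind the stop's long leg; origin at the centre of its underside
- eraser: bystander: blue and white eraser, 23 x 52 x 12 mm, loose, to the right of the jar; origin at the centre of its underside
Not all that is in view belongs to the job. What is shaped like the wax_block but white is not meant.

How it is judged:
By the outcome, as a careful person would: the job done as asked, in the order asked, and still so for the second after the job is handed in, with the robot touching nothing.
It also fails if it takes over 45 s, if anything falls off the work surface, if the arm or the gripper's body presses on something with over 40 N, if the wrist force passes 120 N, or if a joint passes its speed limit or range.

## Working session

There is one attempt and no reset: what is moved stays moved. The work goes in short steps, Python scripts to look and compute and a tool call to move; the robot and the scene stay as the last step left them, time stands still between calls to the robot, and variables do not carry over. Pictures are saved under pics/ and viewed, at most 10 in all, crops included, and the job is handed in when it is done.

Besides the shell and the picture viewer there is one more tool, called after "Request:" as a command line: name --argument value ..., lists and objects as JSON in quotes. servo_tool: Moves the arm, as the interface text tells. Its arguments: {"type":"object","properties":{"steps":{"type":"array"},"newtons":{"type":"number"}},"required":["steps"]}

```bash
mkdir -p pics
cat > h.py <<'E'
import numpy as np,cv2
from rig import env
def cam(n):
    m=env.camera_model(n); im,d=env.get_image(n); return m,im,d
def world(m,d,uv):
    f=d.shape[0]/2/np.tan(np.radians(m['fovy'])/2)
    K=np.array([[f,0,m['cx']],[0,f,m['cy']],[0,0,1]])
    uv=np.asarray(uv,float).reshape(-1,2)
    n=cv2.undistortPoints(uv[:,None],K,np.array(m['dist_coeffs'],float))[:,0]
    z=d[uv[:,1].round().astype(int),uv[:,0].round().astype(int)]
    P=np.c_[n*z[:,None],z,np.ones(len(z))]
    return (P@np.array(m['T']).T)[:,:3]
def allworld(m,d):
    v,u=np.mgrid[:d.shape[0],:d.shape[1]]
    return world(m,d,np.c_[u.ravel(),v.ravel()]).reshape(*d.shape,3)
E
python3 - <<'E'
from h import *
for n in('top','scene'):
    m,im,d=cam(n); cv2.imwrite(f'pics/{n}0.png',im[:,:,::-1]); print(n,np.round(m['T'],3).tolist(),m['fovy'])
    np.savez(f'{n}0.npz',im=im,W=allworld(m,d),d=d)
o=env.observe();print(o)
print(env.tcp_to_tips)
E
```

```text
top [[-0.007, -0.985, 0.172, 0.362], [-1.0, 0.009, 0.01, 0.349], [-0.011, -0.172, -0.985, 1.165], [0.0, 0.0, 0.0, 1.0]] 49.29537787338308
scene [[0.435, -0.616, 0.656, -0.108], [-0.9, -0.283, 0.331, -0.001], [-0.018, -0.735, -0.678, 0.751], [0.0, 0.0, 0.0, 1.0]] 51.08301862432719
{'time_s': 0.1, 'q': array([ 5.49870241e+01,  2.18377691e+01,  7.43799579e+01,  3.09559712e-03,
        8.38570215e+01, -1.23348280e+01]), 'qvel': array([ 0.07396086, -0.09100912, -0.104475  , -0.07443709, -0.08198938,
       -0.09679889]), 'joint_efforts': array([ 4.37526396e-03, -4.49219584e+01, -2.31658924e+01, -1.52914454e-04,
        3.62023304e-03, -2.69826239e-05]), 'position': array([0.21187269, 0.50725396, 0.2165702 ]), 'tool_rot': array([[-9.22682829e-01,  3.85559033e-01, -7.92529880e-04],
       [ 3.85559706e-01,  9.22682305e-01, -1.03768016e-03],
       [ 3.31166338e-04, -1.26301725e-03, -9.99999148e-01]]), 'ft_force': array([-0.79991788, -0.17152198,  0.38066511]), 'wrist_torque': array([-0.01979995, -0.03433048,  0.01301092]), 'gripper_force': 0.0, 'grip_width': 0.08537065090963758}
0.019
```

View pics/top0.png

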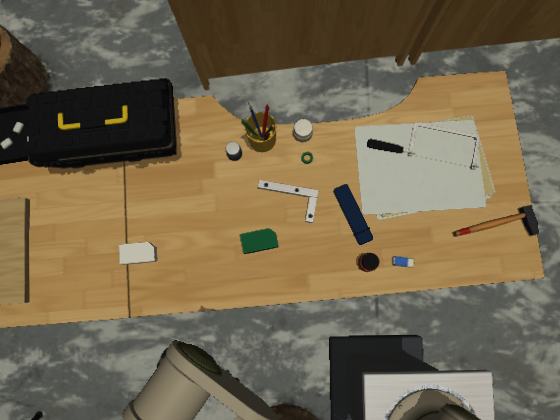

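View pics/scene0.png

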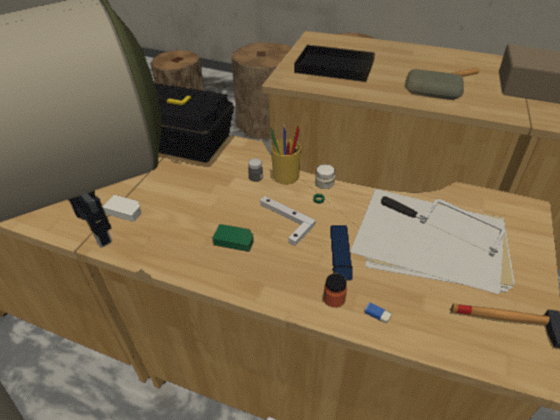

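The top view shows the green block at (259,241) and the stop's outer corner near (317,192). The jar is at (368,262), the ring at (307,157) and the eraser at (403,262). The white decoy is at (138,253). A navy case lies at (353,214), close to the stop.

```bash
cat >> h.py <<'E'
def rect(P):
    (c,s,a)=cv2.minAreaRect((P[:,:2]*1000).astype(np.float32)); return np.round(c,1),np.round(s,1),round(a,1),np.round(cv2.boxPoints((c,s,a)),1).tolist()
def region(W,u0,u1,v0,v1):
    M=np.zeros(W.shape[:2],bool);M[v0:v1,u0:u1]=1;return M
def block(im,W,reg):
    h=cv2.cvtColor(im,cv2.COLOR_RGB2HSV);M=region(W,*reg)&(h[...,0]>60)&(h[...,0]<95)&(h[...,1]>120)&(W[...,2]>.018)&(W[...,2]<.032)
    return W[M]
E
python3 - <<'E'
from h import *
z=np.load('top0.npz');im,W=z['im'],z['W']
P=block(im,W,(230,290,220,260));print('block',rect(P),np.median(P[:,2]),len(P))
print('table z',np.median(W[200:220,200:230,2]))
M=region(W,250,325,172,228)&(W[...,2]>.012)&(W[...,2]<.03);S=W[M];print('stop',len(S),np.median(S[:,2]),rect(S))
hsv=cv2.cvtColor(im,cv2.COLOR_RGB2HSV)
M2=region(W,250,325,172,228)&(hsv[...,1]<60)&(hsv[...,2]>90)&(W[...,2]>.008)
S=W[M2];np.save('S.npy',S);print(len(S))
# L model fit by max overlap: distance to L
from scipy.optimize import minimize
def sd(p,S):
    c,s=np.cos(p[2]),np.sin(p[2]);D=S[:,:2]-p[:2];x=D@[c,s];y=D@[-s,c]
    def box(x0,x1,y0,y1):
        dx=np.maximum(x0-x,x-x1);dy=np.maximum(y0-y,y-y1)
        return np.maximum(dx,dy)
    return np.minimum(box(-.135,.02,0,.02),box(0,.02,-.065,.02))
g=W[M2|~M2].reshape(-1,3); R=W[165:235,240:335].reshape(-1,3); m=M2[165:235,240:335].ravel()
def cost(p):
    d=sd(p,R);return np.sum((1/(1+np.exp(np.clip(d/.0008,-50,50)))-m)**2)
best=None
for a in (-100,-95,-105):
  for x0 in (.5,.52,.54,.56):
   for y0 in(.2,.24,.28,.32):
    pass
c=W[195,311,:2]
for a in (-90,-97,-104):
    for o in(-.015,0,.015):
        r=minimize(cost,[c[0]+o,c[1],np.radians(a)],method='Nelder-Mead',options=dict(initial_simplex=[[c[0]+o,c[1],np.radians(a)],[c[0]+o+.01,c[1],np.radians(a)],[c[0]+o,c[1]+.01,np.radians(a)],[c[0]+o,c[1],np.radians(a+4)]]))
        if best is None or r.fun<best.fun:best=r
print('L',best.x[:2]*1000,np.degrees(best.x[2]),best.fun,m.sum())
for n,uv in dict(jar=(368,262),eraser=(403,262),ring=(307,153),navy1=(343,187),navy2=(362,240)).items(): print(n,W[uv[1],uv[0]])
E
```

```text
block (array([476.3, 413.1]), array([48.4, 86.3]), 11.2, [[444.20001220703125, 450.70001220703125], [461.0, 366.0], [508.5, 375.5], [491.70001220703125, 460.1000061035156]]) 0.024313172197436783 651
table z -0.00026717607222093154
stop 672 0.01824908831480232 (array([577.6, 345.8]), array([154.6,  85.5]), 79.5, [[521.5, 277.6000061035156], [605.5, 262.0], [633.7000122070312, 414.0], [549.7000122070312, 429.6000061035156]])
624
L [589.76447682 284.98403693] -100.65329886122946 73.71584903640017 624
jar [0.41734    0.14905062 0.06136092]
eraser [0.41871681 0.05267821 0.01450324]
ring [0.70509502 0.28791843 0.00882021]
navy1 [0.61150023 0.19762427 0.0165835 ]
navy2 [0.47466339 0.15422808 0.01808361]
```

Request:
servo_tool --steps '[{"tx": 2.1, "ty": -1.05, "yaw": 3.4, "claw": 4.5}, {"tx": 2.1, "ty": -1.05, "yaw": 3.4, "claw": 4.5}, {"tx": 2.1, "ty": -1.05, "yaw": 3.4, "claw": 4.5}, {"tx": 2.1, "ty": -1.05, "yaw": 3.4, "claw": 4.5}, {"tx": 2.1, "ty": -1.05, "yaw": 3.4, "claw": 4.5}, {"tx": 2.1, "ty": -1.05, "yaw": 3.4, "claw": 4.5}, {"tx": 2.1, "ty": -1.05, "yaw": 3.4, "claw": 4.5}, {"tx": 2.1, "ty": -1.05, "yaw": 3.4, "claw": 4.5}, {"tx": 2.1, "ty": -1.05, "yaw": 3.4, "claw": 4.5}, {"tx": 2.05, "ty": -1.05, "yaw": 3.3, "claw": 4.5}, {"tz": -3, "claw": 4.5}, {"tz": -3, "claw": 4.5}, {"tz": -3, "claw": 4.5}, {"tz": -3, "claw": 4.5}, {"tz": -2, "claw": 4.5}, {"claw": 4.5}, {"claw": 4.5}]'

```text
invalid input at $.steps[0]: expected keys tx, ty, tz, yaw, claw
```

Request:
servo_tool --steps '[{"tx": 2.1, "ty": -1.05, "tz": 0, "yaw": 3.4, "claw": 4.5}, {"tx": 2.1, "ty": -1.05, "tz": 0, "yaw": 3.4, "claw": 4.5}, {"tx": 2.1, "ty": -1.05, "tz": 0, "yaw": 3.4, "claw": 4.5}, {"tx": 2.1, "ty": -1.05, "tz": 0, "yaw": 3.4, "claw": 4.5}, {"tx": 2.1, "ty": -1.05, "tz": 0, "yaw": 3.4, "claw": 4.5}, {"tx": 2.1, "ty": -1.05, "tz": 0, "yaw": 3.4, "claw": 4.5}, {"tx": 2.1, "ty": -1.05, "tz": 0, "yaw": 3.4, "claw": 4.5}, {"tx": 2.1, "ty": -1.05, "tz": 0, "yaw": 3.4, "claw": 4.5}, {"tx": 2.1, "ty": -1.05, "tz": 0, "yaw": 3.4, "claw": 4.5}, {"tx": 2.05, "ty": -1.05, "tz": 0, "yaw": 3.3, "claw": 4.5}, {"tx": 0, "ty": 0, "tz": -3, "yaw": 0, "claw": 4.5}, {"tx": 0, "ty": 0, "tz": -3, "yaw": 0, "claw": 4.5}, {"tx": 0, "ty": 0, "tz": -3, "yaw": 0, "claw": 4.5}, {"tx": 0, "ty": 0, "tz": -3, "yaw": 0, "claw": 4.5}, {"tx": 0, "ty": 0, "tz": -3, "yaw": 0, "claw": 4.5}, {"tx": 0, "ty": 0, "tz": 0, "yaw": 0, "claw": 4.5}, {"tx": 0, "ty": 0, "tz": 0, "yaw": 0, "claw": 4.5}]'

```text
time_s: 1.8
position: [0.4217, 0.4026, 0.0676]
tool_rot: [[-0.981, -0.195, -0.0], [-0.195, 0.981, -0.0], [0.0, -0.0, -1.0]]
ft_force: [1.1, -0.4, 0.2]
grip_width: 0.0452
gripper_force: 0.0
```

Request:
servo_tool --steps '[{"tx": 0, "ty": 0, "tz": -2, "yaw": 0, "claw": 4.5}, {"tx": 0, "ty": 0, "tz": -1.5, "yaw": 0, "claw": 4.5}, {"tx": 0, "ty": 0, "tz": -0.5, "yaw": 0, "claw": 4.5}, {"tx": 0, "ty": 0, "tz": 0, "yaw": 0, "claw": 4.5}, {"tx": 0.39, "ty": 0.08, "tz": 0, "yaw": 0, "claw": 4.5}, {"tx": 0.39, "ty": 0.08, "tz": 0, "yaw": 0, "claw": 4.5}, {"tx": 0.39, "ty": 0.08, "tz": 0, "yaw": 0, "claw": 4.5}, {"tx": 0.2, "ty": 0.04, "tz": 0, "yaw": 0, "claw": 4.5}, {"tx": 0.2, "ty": 0.04, "tz": 0, "yaw": 0, "claw": 4.5}, {"tx": 0.2, "ty": 0.04, "tz": 0, "yaw": 0, "claw": 4.5}, {"tx": 0.2, "ty": 0.04, "tz": 0, "yaw": 0, "claw": 4.5}, {"tx": 0.2, "ty": 0.04, "tz": 0, "yaw": 0, "claw": 4.5}]'

```text
time_s: 3.0
position: [0.4434, 0.4069, 0.0271]
tool_rot: [[-0.981, -0.195, -0.0], [-0.195, 0.981, -0.0], [0.0, -0.0, -1.0]]
ft_force: [-0.2, 0.1, 0.7]
grip_width: 0.0451
gripper_force: 0.0
```

```bash
cat >> h.py <<'E'
C=np.array([.5898,.2850]);A=np.radians(-100.65)
Rm=np.array([[np.cos(A),np.sin(A)],[-np.sin(A),np.cos(A)]])
def look(tag,reg=(200,340,170,270)):
    m,im,d=cam('top');W=allworld(m,d);P=block(im,W,reg);r=rect(P)
    print(r,len(P)); b=np.array(r[3])/1000
    print('stop frame corners mm',np.round((b-C)@Rm.T*1000,1).tolist())
    o=env.observe();print('tcp',np.round((o['position'][:2]-C)@Rm.T*1000,1),o['position'][2],o['ft_force'],o['time_s'])
    cv2.imwrite(f'pics/{tag}.png',cv2.resize(im[140:280,190:400,::-1],None,fx=3,fy=3))
E
python3 -c "from h import *;look('a')"
```

```text
(array([0., 0.]), array([0., 0.]), 0.0, [[0.0, 0.0], [0.0, 0.0], [0.0, 0.0], [0.0, 0.0]]) 0
stop frame corners mm [[389.1, -527.0], [389.1, -527.0], [389.1, -527.0], [389.1, -527.0]]
tcp [ -92.8 -166.1] 0.02710190757870909 [ 0.1615775  -0.5322032   0.09895157] 3.05
```

View pics/a.png

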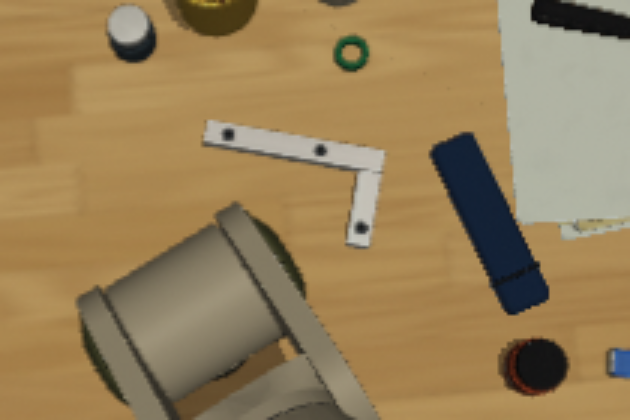

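The top view is covered by the arm here. The stop, jar, eraser and ring are untouched. I'll use the scene camera while pushing.

Request:
servo_tool --steps '[{"tx": 0.3, "ty": 0.06, "tz": 0, "yaw": 0, "claw": 4.5}, {"tx": 0.3, "ty": 0.06, "tz": 0, "yaw": -1.1, "claw": 4.5}, {"tx": 0.3, "ty": 0.05, "tz": 0, "yaw": -1.1, "claw": 4.5}, {"tx": 0.3, "ty": 0.05, "tz": 0, "yaw": -1.1, "claw": 4.5}, {"tx": 0.3, "ty": 0.04, "tz": 0, "yaw": -1.1, "claw": 4.5}, {"tx": 0.3, "ty": 0.04, "tz": 0, "yaw": -1.1, "claw": 4.5}, {"tx": 0.3, "ty": 0.03, "tz": 0, "yaw": -1.1, "claw": 4.5}, {"tx": 0.3, "ty": 0.02, "tz": 0, "yaw": -1.1, "claw": 4.5}, {"tx": 0.3, "ty": 0.01, "tz": 0, "yaw": -1.1, "claw": 4.5}, {"tx": 0.3, "ty": 0, "tz": 0, "yaw": -1.1, "claw": 4.5}, {"tx": 0, "ty": 0, "tz": 0, "yaw": 0, "claw": 4.5}]'

```text
time_s: 4.15
position: [0.4737, 0.4104, 0.0271]
tool_rot: [[-1.0, -0.022, 0.0], [-0.022, 1.0, 0.0], [-0.0, 0.0, -1.0]]
ft_force: [0.5, -0.1, 0.4]
grip_width: 0.0451
gripper_force: 0.0
```

```bash
sed -i "s/def look(tag,reg=.*/def look(tag,reg=(150,340,170,290),n='scene'):/; s/cam('top');W=allworld/cam(n);W=allworld/; s/im\[140:280,190:400/im[150:320,150:400/" h.py
python3 -c "from h import *;look('b')"
```

```text
(array([475.8, 411.5]), array([48.5, 86.4]), 11.1, [[443.70001220703125, 449.20001220703125], [460.29998779296875, 364.3999938964844], [507.79998779296875, 373.70001220703125], [491.20001220703125, 458.6000061035156]]) 449
stop frame corners mm [[-134.4, -173.9], [-54.1, -141.9], [-72.0, -97.0], [-152.4, -129.0]]
tcp [-101.7 -137.6] 0.027070105954515325 [-0.2977398  -0.1916561  -0.01956726] 4.2
```

View pics/b.png

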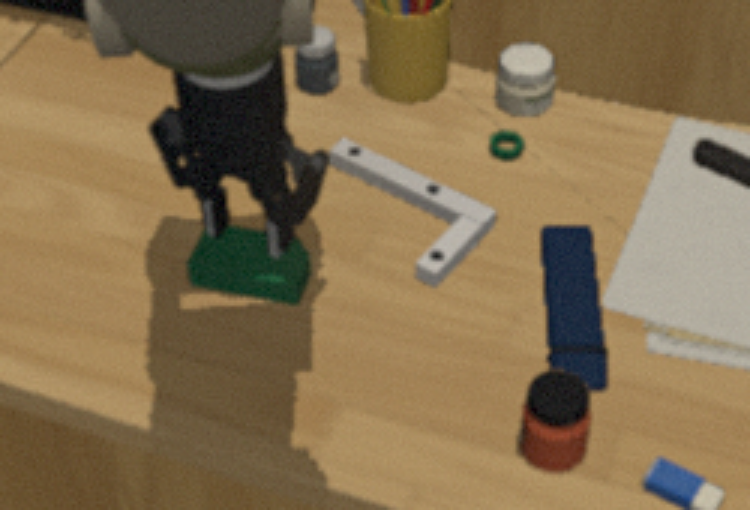

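The block hasn't moved (still 475.8, 411.5). The fingertips at crop pixels (215,235) and (280,250) seem to be over it, so they must be higher than I assumed. I'll measure their height.

Run:
```python
from h import *
m,im,d=cam('scene');W=allworld(m,d)
for u in (215,219,222,243):
    print(u,[(v,*np.round(W[v,u]*1000).astype(int).tolist(),im[v,u].tolist()) for v in range(210,240,2)])
```

```text
215 [(210, 461, 442, 102, [12, 14, 17]), (212, 460, 442, 96, [15, 14, 22]), (214, 459, 442, 90, [38, 33, 24]), (216, 461, 445, 82, [118, 94, 60]), (218, 525, 495, 0, [160, 126, 83]), (220, 518, 491, 1, [159, 127, 78]), (222, 512, 487, 1, [165, 133, 91]), (224, 509, 486, -3, [102, 83, 55]), (226, 502, 481, -2, [108, 89, 58]), (228, 495, 477, 0, [110, 91, 61]), (230, 487, 472, 2, [88, 74, 49]), (232, 465, 455, 23, [51, 59, 33]), (234, 459, 451, 23, [28, 61, 39]), (236, 454, 448, 23, [21, 53, 35]), (238, 448, 444, 24, [24, 58, 36])]
219 [(210, 456, 427, 111, [11, 18, 16]), (212, 461, 432, 99, [23, 22, 27]), (214, 460, 432, 93, [19, 24, 26]), (216, 468, 439, 78, [49, 52, 50]), (218, 461, 434, 80, [76, 77, 77]), (220, 462, 435, 73, [82, 83, 84]), (222, 459, 435, 69, [73, 73, 72]), (224, 461, 437, 60, [72, 72, 72]), (226, 463, 439, 51, [75, 84, 77]), (228, 462, 439, 46, [42, 62, 52]), (230, 474, 449, 24, [19, 55, 34]), (232, 469, 446, 23, [21, 52, 36]), (234, 462, 442, 25, [23, 53, 38]), (236, 456, 438, 26, [18, 53, 34]), (238, 451, 435, 25, [19, 49, 31])]
222 [(210, 477, 435, 90, [19, 18,
[... 319 characters left out ...]
 477, 443, 24, [6, 49, 29]), (232, 471, 439, 24, [19, 54, 37]), (234, 467, 437, 23, [12, 53, 33]), (236, 460, 433, 24, [23, 56, 36]), (238, 455, 430, 23, [11, 49, 30])]
243 [(210, 479, 381, 110, [25, 16, 21]), (212, 482, 383, 100, [25, 21, 17]), (214, 481, 383, 95, [22, 17, 22]), (216, 478, 382, 93, [35, 32, 30]), (218, 473, 379, 91, [24, 21, 17]), (220, 466, 375, 93, [31, 30, 29]), (222, 463, 374, 91, [25, 22, 18]), (224, 466, 376, 81, [31, 28, 24]), (226, 468, 378, 72, [27, 26, 22]), (228, 467, 378, 67, [33, 33, 32]), (230, 467, 379, 60, [24, 25, 23]), (232, 466, 378, 55, [39, 35, 36]), (234, 470, 382, 43, [58, 65, 59]), (236, 480, 388, 25, [28, 56, 37]), (238, 477, 387, 21, [28, 58, 42])]
```

The camera puts the fingertips at z≈45 mm, about 30 mm higher than the reported TCP implies, so they passed over the block without touching it. I'll back off, restore the yaw, and lower the tool behind the block, checking with the camera and the force.

Request:
servo_tool --steps '[{"tx": -1, "ty": -0.15, "tz": 0, "yaw": 2, "claw": 4.5}, {"tx": -1, "ty": -0.15, "tz": 0, "yaw": 2, "claw": 4.5}, {"tx": -1, "ty": -0.15, "tz": 0, "yaw": 2, "claw": 4.5}, {"tx": -1, "ty": -0.15, "tz": 0, "yaw": 2, "claw": 4.5}, {"tx": -1.2, "ty": -0.25, "tz": 0, "yaw": 1.9, "claw": 4.5}, {"tx": 0, "ty": 0, "tz": -0.6, "yaw": 0, "claw": 4.5}, {"tx": 0, "ty": 0, "tz": -0.6, "yaw": 0, "claw": 4.5}, {"tx": 0, "ty": 0, "tz": -0.6, "yaw": 0, "claw": 4.5}, {"tx": 0, "ty": 0, "tz": 0, "yaw": 0, "claw": 4.5}]'

```text
time_s: 5.15
position: [0.4212, 0.4017, 0.0079]
tool_rot: [[-0.981, -0.194, -0.001], [-0.194, 0.981, -0.001], [0.002, -0.001, -1.0]]
ft_force: [-1.0, -0.6, 0.1]
grip_width: 0.0447
gripper_force: 0.0
```

```bash
cat >> h.py <<'E'
def tips():
    m,im,d=cam('scene');W=allworld(m,d);p=env.observe()['position']
    M=(abs(W[...,0]-p[0])<.03)&(abs(W[...,1]-p[1])<.06)&(W[...,2]<.12)&(W[...,2]>.004)&(im.max(2)<75)&~((im[...,1]>im[...,0]*1.6)&(im[...,1]>35))
    Q=W[M]*1000
    for s in (1,-1):
        q=Q[(Q[:,1]-p[1]*1000)*s>0]; q=q[np.argsort(q[:,2])][:25]; print('side',s,len(q),np.round(q[::4]).astype(int).tolist())
    cv2.imwrite('pics/t.png',cv2.resize(im[150:320,150:400,::-1],None,fx=3,fy=3)); print(env.observe()['ft_force'],p)
E
python3 -c "from h import *;tips()"
```

```text
side 1 25 [[446, 440, 5], [420, 424, 27], [422, 425, 28], [408, 434, 31], [424, 426, 32], [419, 425, 34], [406, 432, 37]]
side -1 25 [[423, 372, 25], [419, 369, 34], [428, 366, 36], [420, 364, 39], [422, 365, 39], [420, 371, 42], [421, 371, 44]]
[-0.30413847 -0.17553486 -0.29841116] [0.42135251 0.4017841  0.00839598]
```

View pics/t.png

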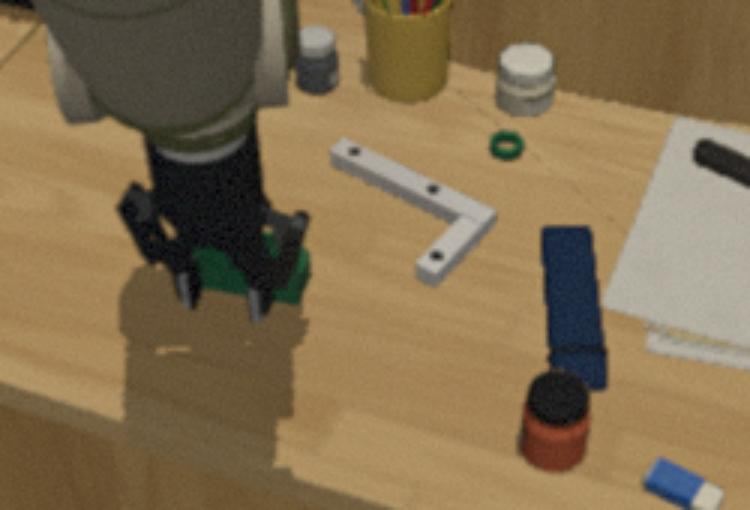

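The tips now stand behind the block (crop 190,300 and 258,315) at z≈26 mm. The height offset is consistent, so I need about 17 mm more.

Request:
servo_tool --steps '[{"tx": 0, "ty": 0, "tz": -0.6, "yaw": 0, "claw": 4.5}, {"tx": 0, "ty": 0, "tz": -0.5, "yaw": 0, "claw": 4.5}, {"tx": 0, "ty": 0, "tz": -0.3, "yaw": 0, "claw": 4.5}, {"tx": 0, "ty": 0, "tz": -0.2, "yaw": 0, "claw": 4.5}, {"tx": 0, "ty": 0, "tz": 0, "yaw": 0, "claw": 4.5}]'

```text
time_s: 5.7
position: [0.4211, 0.4019, -0.0072]
tool_rot: [[-0.981, -0.195, -0.0], [-0.195, 0.981, -0.0], [0.0, -0.0, -1.0]]
ft_force: [0.0, -0.6, 0.8]
grip_width: 0.045
gripper_force: 0.0
```

```bash
python3 -c "from h import *;tips()"
```

```text
side 1 25 [[447, 438, 4], [406, 423, 12], [408, 424, 13], [449, 443, 17], [418, 424, 19], [406, 432, 21], [406, 424, 21]]
side -1 25 [[421, 372, 14], [415, 375, 20], [433, 368, 21], [420, 365, 22], [421, 366, 24], [418, 371, 28], [419, 371, 30]]
[0.27029762 0.02453888 0.46100934] [ 0.4212224   0.40198993 -0.0069513 ]
```

Request:
servo_tool --steps '[{"tx": 0, "ty": 0, "tz": -0.3, "yaw": 0, "claw": 4.5}, {"tx": 0.39, "ty": 0.08, "tz": 0, "yaw": 0, "claw": 4.5}, {"tx": 0.39, "ty": 0.08, "tz": 0, "yaw": 0, "claw": 4.5}, {"tx": 0.39, "ty": 0.08, "tz": 0, "yaw": 0, "claw": 4.5}, {"tx": 0.2, "ty": 0.04, "tz": 0, "yaw": 0, "claw": 4.5}, {"tx": 0.2, "ty": 0.04, "tz": 0, "yaw": 0, "claw": 4.5}, {"tx": 0.2, "ty": 0.04, "tz": 0, "yaw": 0, "claw": 4.5}, {"tx": 0.2, "ty": 0.04, "tz": 0, "yaw": 0, "claw": 4.5}, {"tx": 0.2, "ty": 0.04, "tz": 0, "yaw": 0, "claw": 4.5}, {"tx": 0.3, "ty": 0.06, "tz": 0, "yaw": 0, "claw": 4.5}, {"tx": 0.3, "ty": 0.06, "tz": 0, "yaw": -1.1, "claw": 4.5}, {"tx": 0.3, "ty": 0.05, "tz": 0, "yaw": -1.1, "claw": 4.5}, {"tx": 0.3, "ty": 0.05, "tz": 0, "yaw": -1.1, "claw": 4.5}, {"tx": 0.3, "ty": 0.04, "tz": 0, "yaw": -1.1, "claw": 4.5}, {"tx": 0.3, "ty": 0.04, "tz": 0, "yaw": -1.1, "claw": 4.5}, {"tx": 0.3, "ty": 0.03, "tz": 0, "yaw": -1.1, "claw": 4.5}, {"tx": 0.3, "ty": 0.02, "tz": 0, "yaw": -1.1, "claw": 4.5}, {"tx": 0.3, "ty": 0.01, "tz": 0, "yaw": -1.1, "claw": 4.5}, {"tx": 0.3, "ty": 0, "tz": 0, "yaw": -1.1, "claw": 4.5}]'

```text
time_s: 7.65
position: [0.4732, 0.41, -0.0099]
tool_rot: [[-1.0, -0.022, 0.0], [-0.022, 1.0, 0.0], [-0.0, 0.0, -1.0]]
ft_force: [-1.1, 0.3, 0.9]
grip_width: 0.0452
gripper_force: 0.5
```

```bash
python3 -c "from h import *;look('c')"
```

```text
(array([494.6, 406. ]), array([36.1, 83.6]), 8.1, [[470.8999938964844, 444.79998779296875], [482.6000061035156, 362.1000061035156], [518.4000244140625, 367.1000061035156], [506.6000061035156, 449.8999938964844]]) 97
stop frame corners mm [[-135.1, -146.4], [-56.0, -119.6], [-67.5, -85.3], [-146.7, -112.2]]
tcp [-101.3 -137.2] -0.00987852160270581 [ 1.12806401e-04 -9.72936088e-01 -5.32748979e-01] 7.7
```

View pics/c.png

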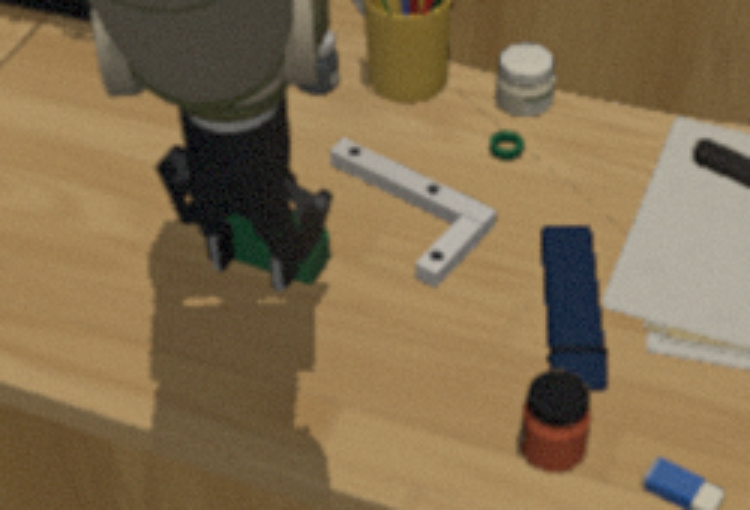

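The block is now moving with the fingers and has started to turn. I'll continue.

Request:
servo_tool --steps '[{"tx": 0.3, "ty": 0, "tz": 0, "yaw": -1.2, "claw": 4.5}, {"tx": 0.3, "ty": -0.01, "tz": 0, "yaw": -1.2, "claw": 4.5}, {"tx": 0.3, "ty": -0.01, "tz": 0, "yaw": -1.2, "claw": 4.5}, {"tx": 0.3, "ty": -0.02, "tz": 0, "yaw": -1.2, "claw": 4.5}, {"tx": 0.3, "ty": -0.03, "tz": 0, "yaw": -1.2, "claw": 4.5}, {"tx": 0.3, "ty": -0.03, "tz": 0, "yaw": -1.2, "claw": 4.5}, {"tx": 0.3, "ty": -0.04, "tz": 0, "yaw": -1.2, "claw": 4.5}, {"tx": 0.3, "ty": -0.05, "tz": 0, "yaw": -1.2, "claw": 4.5}, {"tx": 0.3, "ty": -0.05, "tz": 0, "yaw": -1.2, "claw": 4.5}, {"tx": 0.3, "ty": -0.055, "tz": 0, "yaw": -1.1, "claw": 4.5}, {"tx": 0.3, "ty": -0.055, "tz": 0, "yaw": 0, "claw": 4.5}, {"tx": 0.3, "ty": -0.055, "tz": 0, "yaw": 0, "claw": 4.5}, {"tx": 0.3, "ty": -0.055, "tz": 0, "yaw": 0, "claw": 4.5}, {"tx": 0.3, "ty": -0.055, "tz": 0, "yaw": 0, "claw": 4.5}, {"tx": 0.3, "ty": -0.055, "tz": 0, "yaw": 0, "claw": 4.5}, {"tx": 0.3, "ty": -0.055, "tz": 0, "yaw": 0, "claw": 4.5}]'

```text
time_s: 9.3
position: [0.5212, 0.4037, -0.0099]
tool_rot: [[-0.983, 0.184, -0.0], [0.184, 0.983, -0.0], [0.0, -0.0, -1.0]]
ft_force: [0.2, -0.4, 0.0]
grip_width: 0.045
gripper_force: 0.4
```

```bash
python3 -c "from h import *;look('d')"
```

```text
(array([548.5, 392.2]), array([24.1, 77.8]), 8.1, [[531.0, 429.0], [542.0, 352.0], [565.9000244140625, 355.3999938964844], [554.9000244140625, 432.3999938964844]]) 17
stop frame corners mm [[-130.7, -84.4], [-57.0, -59.4], [-64.8, -36.5], [-138.4, -61.5]]
tcp [-103.9  -88.9] -0.009876031216538246 [ 0.9847506  -1.40144838 -0.44634431] 9.35
```

View pics/d.png

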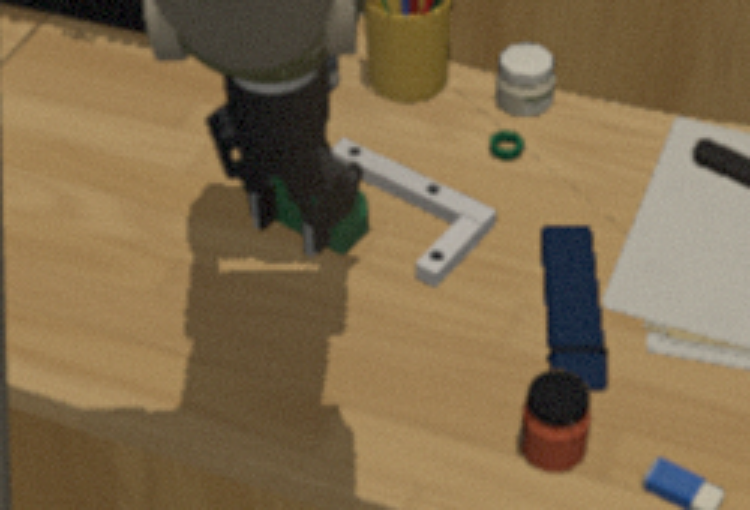

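Request:
servo_tool --steps '[{"tx": 0.3, "ty": -0.055, "tz": 0, "yaw": 0, "claw": 4.5}, {"tx": 0.3, "ty": -0.055, "tz": 0, "yaw": 0, "claw": 4.5}, {"tx": 0.3, "ty": -0.055, "tz": 0, "yaw": 0, "claw": 4.5}, {"tx": 0.3, "ty": -0.055, "tz": 0, "yaw": 0, "claw": 4.5}, {"tx": 0.3, "ty": -0.055, "tz": 0, "yaw": 0, "claw": 4.5}, {"tx": 0.2, "ty": -0.035, "tz": 0, "yaw": 0, "claw": 4.5}, {"tx": 0.1, "ty": -0.02, "tz": 0, "yaw": 0, "claw": 4.5}, {"tx": -0.5, "ty": 0.1, "tz": 0, "yaw": 0, "claw": 4.5}, {"tx": -1, "ty": 0.2, "tz": 0, "yaw": 0, "claw": 4.5}, {"tx": -1.5, "ty": 0.3, "tz": 0, "yaw": 0, "claw": 4.5}, {"tx": 0, "ty": 0, "tz": 3, "yaw": 0, "claw": 0}, {"tx": 0, "ty": 0, "tz": 3, "yaw": 8, "claw": 0}, {"tx": 0, "ty": 0, "tz": 3, "yaw": 8, "claw": 0}, {"tx": -1, "ty": 3, "tz": 0, "yaw": 8, "claw": 0}, {"tx": -1, "ty": 3, "tz": 0, "yaw": 8, "claw": 0}, {"tx": -1, "ty": 3, "tz": 0, "yaw": 8, "claw": 0}, {"tx": -1, "ty": 3, "tz": 0, "yaw": 8, "claw": 0}, {"tx": -1, "ty": 3, "tz": 0, "yaw": 8, "claw": 0}, {"tx": 0, "ty": 0, "tz": 0, "yaw": 0, "claw": 0}]'

```text
time_s: 11.25
position: [0.4559, 0.5597, 0.0797]
tool_rot: [[-0.696, -0.718, -0.0], [-0.718, 0.696, 0.001], [-0.0, 0.001, -1.0]]
ft_force: [0.4, -0.4, 0.5]
grip_width: 0.0001
gripper_force: 0.0
```

```bash
python3 -c "
from h import *
look('e',(230,320,170,240),'top');look('e2')"
```

```text
(array([572.1, 393.3]), array([87. , 49.1]), 79.2, [[539.7999877929688, 355.1000061035156], [588.0, 345.8999938964844], [604.2999877929688, 431.3999938964844], [556.0999755859375, 440.6000061035156]]) 635
stop frame corners mm [[-59.7, -62.1], [-59.5, -13.0], [-146.6, -12.8], [-146.7, -61.9]]
tcp [-243.6 -180.9] 0.07966017551192553 [-0.11494334 -0.1840206   0.56802977] 11.3
(array([564.4, 396.8]), array([81.4, 43.6]), 68.6, [[529.2000122070312, 366.8999938964844], [569.9000244140625, 350.8999938964844], [599.5999755859375, 426.70001220703125], [558.9000244140625, 442.6000061035156]]) 45
stop frame corners mm [[-69.3, -74.7], [-61.1, -31.7], [-141.1, -16.6], [-149.2, -59.5]]
tcp [-242.6 -179.9] 0.07978623514369262 [-0.19206911  0.56821164  0.22082367] 11.35
```

View pics/e.png

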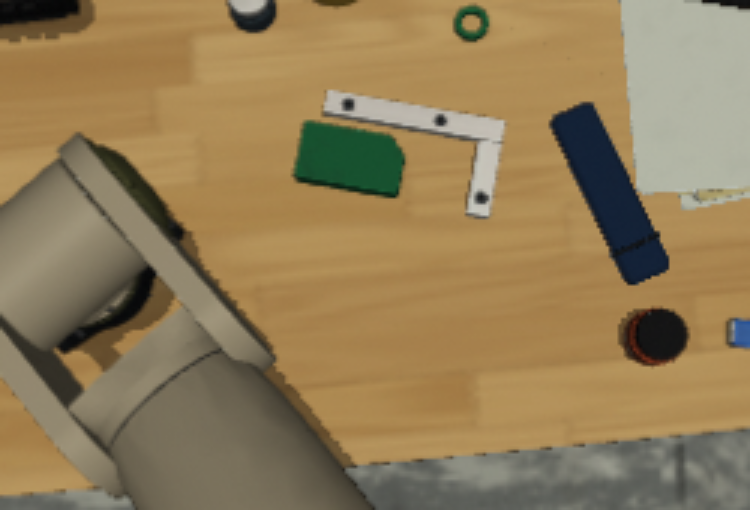

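The block is parallel to the long leg with about a 13 mm gap, and about 58 mm short of the short leg. Next is the push on its left end with closed fingers.

Request:
servo_tool --steps '[{"tx": 2.6, "ty": -1.82, "tz": 0, "yaw": 6.7, "claw": 0}, {"tx": 2.6, "ty": -1.82, "tz": 0, "yaw": 6.7, "claw": 0}, {"tx": 2.6, "ty": -1.82, "tz": 0, "yaw": 6.7, "claw": 0}, {"tx": 2.6, "ty": -1.82, "tz": 0, "yaw": 6.7, "claw": 0}, {"tx": 2.6, "ty": -1.82, "tz": 0, "yaw": 6.7, "claw": 0}, {"tx": 0, "ty": 0, "tz": -2.5, "yaw": 0, "claw": 0}, {"tx": 0, "ty": 0, "tz": -2, "yaw": 0, "claw": 0}, {"tx": 0, "ty": 0, "tz": -1.5, "yaw": 0, "claw": 0}, {"tx": 0, "ty": 0, "tz": 0, "yaw": 0, "claw": 0}]'

```text
time_s: 12.25
position: [0.5881, 0.4641, 0.0178]
tool_rot: [[-0.194, -0.981, -0.004], [-0.981, 0.194, -0.002], [0.003, 0.003, -1.0]]
ft_force: [0.1, -0.8, -0.3]
grip_width: -0.0003
gripper_force: 0.0
```

```bash
python3 -c "from h import *;tips();look('f')"
```

```text
side 1 25 [[575, 466, 40], [575, 468, 45], [576, 471, 51], [575, 473, 56], [584, 470, 80], [579, 469, 84], [580, 473, 85]]
side -1 25 [[593, 427, 20], [574, 413, 21], [575, 408, 22], [590, 436, 22], [573, 410, 23], [595, 433, 23], [600, 430, 23]]
[ 0.19225472 -0.79555572  0.98991874] [0.58868011 0.46480945 0.01958524]
(array([570.3, 393.1]), array([85.2, 48.5]), 75.1, [[535.9000244140625, 358.20001220703125], [582.7999877929688, 345.70001220703125], [604.7000122070312, 428.1000061035156], [557.7999877929688, 440.6000061035156]]) 103
stop frame corners mm [[-62.0, -66.5], [-58.4, -18.1], [-143.4, -11.8], [-147.0, -60.2]]
tcp [-177.1  -34. ] 0.020860069679237134 [-0.27203952  0.22479602  0.2475735 ] 12.35
```

View pics/f.png

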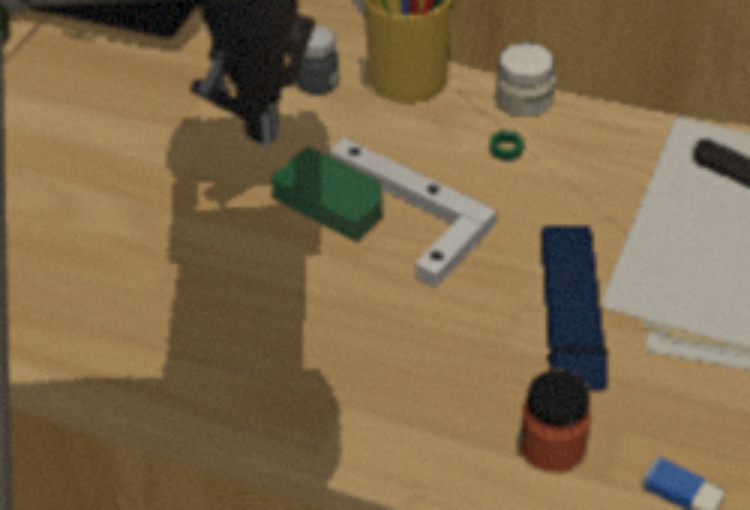

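Request:
servo_tool --steps '[{"tx": 0, "ty": 0, "tz": -1.2, "yaw": 0.5, "claw": 0}, {"tx": 0, "ty": 0, "tz": -1, "yaw": 0, "claw": 0}, {"tx": 0, "ty": 0, "tz": -0.5, "yaw": 0, "claw": 0}, {"tx": 0, "ty": 0, "tz": 0, "yaw": 0, "claw": 0}]'

```text
time_s: 12.75
position: [0.5884, 0.4652, -0.0082]
tool_rot: [[-0.184, -0.983, -0.002], [-0.983, 0.184, -0.001], [0.001, 0.002, -1.0]]
ft_force: [0.1, -0.0, 0.2]
grip_width: 0.0002
gripper_force: 0.0
```

```bash
python3 -c "from h import *;tips();o=env.observe();print((o['position'][:2]-C)@Rm.T,np.degrees(np.arctan2(o['tool_rot'][1,1],o['tool_rot'][0,1])))"
```

```text
side 1 25 [[575, 469, 15], [574, 473, 21], [576, 474, 26], [575, 472, 31], [582, 471, 55], [582, 474, 58], [570, 467, 59]]
side -1 25 [[581, 460, 11], [581, 460, 14], [599, 456, 15], [585, 454, 16], [576, 460, 18], [573, 461, 20], [591, 437, 21]]
[ 0.17785202 -0.98687865  0.21882427] [ 0.58877494  0.46533957 -0.00737864]
[-0.17704368 -0.03433579] 169.42159654260016
```

Request:
servo_tool --steps '[{"tx": -0.065, "ty": -0.34, "tz": 0, "yaw": 0, "claw": 0}, {"tx": -0.065, "ty": -0.34, "tz": 0, "yaw": 0, "claw": 0}, {"tx": -0.065, "ty": -0.34, "tz": 0, "yaw": 0, "claw": 0}, {"tx": -0.04, "ty": -0.2, "tz": 0, "yaw": 0, "claw": 0}, {"tx": -0.04, "ty": -0.2, "tz": 0, "yaw": 0, "claw": 0}, {"tx": -0.04, "ty": -0.2, "tz": 0, "yaw": 0, "claw": 0}, {"tx": -0.055, "ty": -0.295, "tz": 0, "yaw": 0, "claw": 0}, {"tx": -0.055, "ty": -0.295, "tz": 0, "yaw": 0, "claw": 0}, {"tx": -0.055, "ty": -0.295, "tz": 0, "yaw": 0, "claw": 0}, {"tx": -0.055, "ty": -0.295, "tz": 0, "yaw": 0, "claw": 0}, {"tx": -0.055, "ty": -0.295, "tz": 0, "yaw": 0, "claw": 0}, {"tx": -0.055, "ty": -0.295, "tz": 0, "yaw": 0, "claw": 0}, {"tx": -0.055, "ty": -0.295, "tz": 0, "yaw": 0, "claw": 0}, {"tx": -0.055, "ty": -0.295, "tz": 0, "yaw": 0, "claw": 0}, {"tx": -0.055, "ty": -0.295, "tz": 0, "yaw": 0, "claw": 0}, {"tx": -0.055, "ty": -0.295, "tz": 0, "yaw": 0, "claw": 0}, {"tx": -0.055, "ty": -0.295, "tz": 0, "yaw": 0, "claw": 0}, {"tx": -0.055, "ty": -0.295, "tz": 0, "yaw": 0, "claw": 0}, {"tx": 0, "ty": 0, "tz": 0, "yaw": 0, "claw": 0}]'

```text
time_s: 14.7
position: [0.579, 0.4132, -0.007]
tool_rot: [[-0.184, -0.983, -0.001], [-0.983, 0.184, -0.001], [0.001, 0.0, -1.0]]
ft_force: [0.0, -0.2, -0.4]
grip_width: -0.0003
gripper_force: 0.0
```

```bash
python3 -c "from h import *;look('g')"
```

```text
(array([565.9, 355.7]), array([86.5, 46.7]), 77.7, [[533.9000244140625, 318.3999938964844], [579.5, 308.5], [597.9000244140625, 393.0], [552.2999877929688, 402.8999938964844]]) 170
stop frame corners mm [[-22.5, -61.1], [-21.2, -14.5], [-107.6, -12.0], [-108.9, -58.6]]
tcp [-124.1  -34.3] -0.007130898862131564 [0.01631219 0.26362085 0.25558824] 14.75
```

Request:
servo_tool --steps '[{"tx": -0.037, "ty": -0.197, "tz": 0, "yaw": 0, "claw": 0}, {"tx": -0.037, "ty": -0.197, "tz": 0, "yaw": 0, "claw": 0}, {"tx": -0.037, "ty": -0.197, "tz": 0, "yaw": 0, "claw": 0}, {"tx": -0.037, "ty": -0.197, "tz": 0, "yaw": 0, "claw": 0}, {"tx": -0.037, "ty": -0.197, "tz": 0, "yaw": 0, "claw": 0}, {"tx": -0.037, "ty": -0.197, "tz": 0, "yaw": 0, "claw": 0}, {"tx": -0.037, "ty": -0.197, "tz": 0, "yaw": 0, "claw": 0}, {"tx": -0.037, "ty": -0.197, "tz": 0, "yaw": 0, "claw": 0}, {"tx": -0.037, "ty": -0.197, "tz": 0, "yaw": 0, "claw": 0}, {"tx": 0, "ty": 0, "tz": 0, "yaw": 0, "claw": 0}]'

```text
time_s: 15.75
position: [0.5759, 0.3958, -0.0068]
tool_rot: [[-0.184, -0.983, -0.0], [-0.983, 0.184, -0.0], [0.0, 0.0, -1.0]]
ft_force: [0.4, 0.1, 0.3]
grip_width: 0.0001
gripper_force: 0.0
```

```bash
python3 -c "from h import *;look('g')"
```

```text
(array([562.4, 336.1]), array([84.6, 48.4]), 77.1, [[529.4000244140625, 300.29998779296875], [576.5999755859375, 289.5], [595.5, 371.8999938964844], [548.2000122070312, 382.70001220703125]]) 242
stop frame corners mm [[-3.9, -62.2], [-2.0, -13.8], [-86.5, -10.5], [-88.3, -58.9]]
tcp [-106.4  -34.2] -0.006784656421328382 [ 0.98421324 -0.41998793  0.24158541] 15.8
```

Request:
servo_tool --steps '[{"tx": -0.018, "ty": -0.098, "tz": 0, "yaw": 0, "claw": 0}, {"tx": -0.018, "ty": -0.098, "tz": 0, "yaw": 0, "claw": 0}, {"tx": 0, "ty": 0, "tz": 0, "yaw": 0, "claw": 0}]'

```text
time_s: 16.1
position: [0.5755, 0.3941, -0.0068]
tool_rot: [[-0.184, -0.983, 0.0], [-0.983, 0.184, 0.0], [-0.0, -0.0, -1.0]]
ft_force: [0.5, 0.7, 0.8]
grip_width: -0.0002
gripper_force: 0.2
```

Request:
servo_tool --steps '[{"tx": -0.018, "ty": -0.098, "tz": 0, "yaw": 0, "claw": 0}, {"tx": -0.009, "ty": -0.049, "tz": 0, "yaw": 0, "claw": 0}]'

```text
time_s: 16.3
position: [0.5753, 0.3927, -0.0068]
tool_rot: [[-0.184, -0.983, 0.0], [-0.983, 0.184, 0.0], [-0.0, -0.0, -1.0]]
ft_force: [0.6, 0.7, -0.1]
grip_width: 0.0002
gripper_force: 0.6
```

Request:
servo_tool --steps '[{"tx": -0.009, "ty": -0.049, "tz": 0, "yaw": 0, "claw": 0}, {"tx": -0.009, "ty": -0.049, "tz": 0, "yaw": 0, "claw": 0}, {"tx": -0.009, "ty": -0.049, "tz": 0, "yaw": 0, "claw": 0}]'

```text
time_s: 16.6
position: [0.5751, 0.3918, -0.0068]
tool_rot: [[-0.184, -0.983, 0.001], [-0.983, 0.184, 0.001], [-0.002, -0.0, -1.0]]
ft_force: [0.7, 5.8, 0.0]
grip_width: 0.0002
gripper_force: 3.2
```

Request:
servo_tool --steps '[{"tx": -0.009, "ty": -0.049, "tz": 0, "yaw": 0, "claw": 0}, {"tx": -0.009, "ty": -0.049, "tz": 0, "yaw": 0, "claw": 0}]'

```text
time_s: 16.8
position: [0.5752, 0.3918, -0.0065]
tool_rot: [[-0.183, -0.983, 0.002], [-0.983, 0.183, 0.003], [-0.004, -0.001, -1.0]]
ft_force: [1.7, 11.2, -0.0]
grip_width: 0.0
gripper_force: 5.2
```

The end is seated against the short leg, with 11 N of contact force. I'll back off, lift, and go round to the long side.

Request:
servo_tool --steps '[{"tx": 0.09, "ty": 0.5, "tz": 0, "yaw": 0, "claw": 0}, {"tx": 0.18, "ty": 0.98, "tz": 0, "yaw": 0, "claw": 0}, {"tx": 0.28, "ty": 1.47, "tz": 0, "yaw": 0, "claw": 0}, {"tx": 0, "ty": 0, "tz": 3, "yaw": 0, "claw": 0}, {"tx": 0, "ty": 0, "tz": 3, "yaw": 0, "claw": 0}, {"tx": -0.73, "ty": -0.625, "tz": 0, "yaw": -8.2, "claw": 4}, {"tx": -0.73, "ty": -0.625, "tz": 0, "yaw": -8.2, "claw": 4}, {"tx": -0.73, "ty": -0.625, "tz": 0, "yaw": -8.2, "claw": 4}, {"tx": -0.73, "ty": -0.625, "tz": 0, "yaw": -8.2, "claw": 4}, {"tx": -0.73, "ty": -0.625, "tz": 0, "yaw": -8.2, "claw": 4}, {"tx": -0.73, "ty": -0.625, "tz": 0, "yaw": -8.2, "claw": 4}, {"tx": -0.73, "ty": -0.625, "tz": 0, "yaw": -8.2, "claw": 4}, {"tx": -0.73, "ty": -0.625, "tz": 0, "yaw": -8.2, "claw": 4}, {"tx": -0.73, "ty": -0.625, "tz": 0, "yaw": -8.2, "claw": 4}, {"tx": -0.73, "ty": -0.625, "tz": 0, "yaw": -8.2, "claw": 4}, {"tx": -0.73, "ty": -0.625, "tz": 0, "yaw": -8, "claw": 4}, {"tx": 0, "ty": 0, "tz": 0, "yaw": 0, "claw": 4}]'

```text
time_s: 18.5
position: [0.4994, 0.3507, 0.0532]
tool_rot: [[-0.983, 0.185, -0.001], [0.185, 0.983, -0.001], [0.001, -0.001, -1.0]]
ft_force: [0.2, 0.3, 0.1]
grip_width: 0.0396
gripper_force: 0.0
```

```bash
python3 -c "from h import *;look('g');o=env.observe();print(o['position'],np.degrees(np.arctan2(o['tool_rot'][1,1],o['tool_rot'][0,1])))"
```

```text
(array([560.7, 331.3]), array([81.7, 47.6]), 79.4, [[529.7999877929688, 295.5], [576.5999755859375, 286.79998779296875], [591.5999755859375, 367.1000061035156], [544.7000122070312, 375.8999938964844]]) 193
stop frame corners mm [[0.8, -60.9], [0.7, -13.3], [-81.0, -13.4], [-81.0, -61.1]]
tcp [ -48.4 -100.5] 0.053226856154529156 [0.76549708 0.52618281 0.14989139] 18.55
[0.49997305 0.35108974 0.05322686] 79.5946335825756
```

Request:
servo_tool --steps '[{"tx": 0, "ty": 0, "tz": -2.5, "yaw": -0.2, "claw": 4}, {"tx": 0, "ty": 0, "tz": -2.2, "yaw": 0, "claw": 4}, {"tx": 0, "ty": 0, "tz": -1.5, "yaw": 0, "claw": 4}, {"tx": 0, "ty": 0, "tz": 0, "yaw": 0, "claw": 4}, {"tx": 0.4, "ty": -0.075, "tz": 0, "yaw": 0, "claw": 4}, {"tx": 0.4, "ty": -0.075, "tz": 0, "yaw": 0, "claw": 4}, {"tx": 0.4, "ty": -0.075, "tz": 0, "yaw": 0, "claw": 4}, {"tx": 0.4, "ty": -0.075, "tz": 0, "yaw": 0, "claw": 4}, {"tx": 0.4, "ty": -0.075, "tz": 0, "yaw": 0, "claw": 4}, {"tx": 0.2, "ty": -0.037, "tz": 0, "yaw": 0, "claw": 4}, {"tx": 0.2, "ty": -0.037, "tz": 0, "yaw": 0, "claw": 4}, {"tx": 0.2, "ty": -0.037, "tz": 0, "yaw": 0, "claw": 4}, {"tx": 0.2, "ty": -0.037, "tz": 0, "yaw": 0, "claw": 4}, {"tx": 0.2, "ty": -0.037, "tz": 0, "yaw": 0, "claw": 4}, {"tx": 0.2, "ty": -0.037, "tz": 0, "yaw": 0, "claw": 4}]'

```text
time_s: 20.05
position: [0.5318, 0.3451, -0.0089]
tool_rot: [[-0.982, 0.187, -0.001], [0.187, 0.982, 0.0], [0.001, -0.0, -1.0]]
ft_force: [-2.1, 0.2, 0.4]
grip_width: 0.0403
gripper_force: 0.8
```

Request:
servo_tool --steps '[{"tx": 0.1, "ty": -0.018, "tz": 0, "yaw": 0, "claw": 4}, {"tx": 0.1, "ty": -0.018, "tz": 0, "yaw": 0, "claw": 4}, {"tx": 0, "ty": 0, "tz": 0, "yaw": 0, "claw": 4}]'

```text
time_s: 20.35
position: [0.5341, 0.3446, -0.0089]
tool_rot: [[-0.982, 0.187, 0.0], [0.187, 0.982, 0.0], [-0.0, 0.0, -1.0]]
ft_force: [-0.6, 0.2, 1.1]
grip_width: 0.0399
gripper_force: 0.3
```

Request:
servo_tool --steps '[{"tx": 0.1, "ty": -0.018, "tz": 0, "yaw": 0, "claw": 4}, {"tx": 0.1, "ty": -0.018, "tz": 0, "yaw": 0, "claw": 4}, {"tx": 0.05, "ty": -0.009, "tz": 0, "yaw": 0, "claw": 4}]'

```text
time_s: 20.65
position: [0.5365, 0.3442, -0.0089]
tool_rot: [[-0.982, 0.187, -0.0], [0.187, 0.982, 0.0], [0.0, 0.0, -1.0]]
ft_force: [-1.5, 1.5, 1.0]
grip_width: 0.0403
gripper_force: 0.8
```

Request:
servo_tool --steps '[{"tx": 0.05, "ty": -0.009, "tz": 0, "yaw": 0, "claw": 4}, {"tx": 0.05, "ty": -0.009, "tz": 0, "yaw": 0, "claw": 4}]'

```text
time_s: 20.85
position: [0.5375, 0.344, -0.0089]
tool_rot: [[-0.982, 0.187, -0.0], [0.187, 0.982, -0.0], [0.0, -0.0, -1.0]]
ft_force: [-0.9, 1.2, 0.2]
grip_width: 0.0397
gripper_force: 0.7
```

Request:
servo_tool --steps '[{"tx": 0.05, "ty": -0.009, "tz": 0, "yaw": 0, "claw": 4}, {"tx": 0.05, "ty": -0.009, "tz": 0, "yaw": 0, "claw": 4}]'

```text
time_s: 21.05
position: [0.5385, 0.3438, -0.0089]
tool_rot: [[-0.982, 0.187, 0.0], [0.187, 0.982, -0.0], [-0.0, -0.0, -1.0]]
ft_force: [-1.5, 0.8, 0.7]
grip_width: 0.0403
gripper_force: 0.6
```

Request:
servo_tool --steps '[{"tx": 0.05, "ty": -0.009, "tz": 0, "yaw": 0, "claw": 4}, {"tx": 0.05, "ty": -0.009, "tz": 0, "yaw": 0, "claw": 4}]'

```text
time_s: 21.25
position: [0.5395, 0.3436, -0.0089]
tool_rot: [[-0.982, 0.187, -0.0], [0.187, 0.982, -0.0], [0.0, -0.0, -1.0]]
ft_force: [-4.2, 0.6, 1.2]
grip_width: 0.04
gripper_force: 1.8
```

Request:
servo_tool --steps '[{"tx": 0.05, "ty": -0.009, "tz": 0, "yaw": 0, "claw": 4}, {"tx": 0.05, "ty": -0.009, "tz": 0, "yaw": 0, "claw": 4}]'

```text
time_s: 21.45
position: [0.5395, 0.3435, -0.0089]
tool_rot: [[-0.982, 0.187, -0.002], [0.187, 0.982, -0.0], [0.002, -0.001, -1.0]]
ft_force: [-8.5, 1.3, 3.9]
grip_width: 0.0398
gripper_force: 3.8
```

Request:
servo_tool --steps '[{"tx": 0.05, "ty": -0.009, "tz": 0, "yaw": 0, "claw": 4}, {"tx": 0, "ty": 0, "tz": 0, "yaw": 0, "claw": 4}, {"tx": -0.3, "ty": 0.055, "tz": 0, "yaw": 0, "claw": 4}, {"tx": -0.7, "ty": 0.13, "tz": 0, "yaw": 0, "claw": 4}, {"tx": -1.5, "ty": 0.28, "tz": 0, "yaw": 0, "claw": 4}, {"tx": -1.5, "ty": 0.28, "tz": 0, "yaw": 0, "claw": 4}, {"tx": 0, "ty": 0, "tz": 3, "yaw": 8, "claw": 0}, {"tx": 0, "ty": 0, "tz": 3, "yaw": 8, "claw": 0}, {"tx": 0, "ty": 1, "tz": 3, "yaw": 8, "claw": 0}, {"tx": -0.5, "ty": 3, "tz": 0, "yaw": 8, "claw": 0}, {"tx": -0.5, "ty": 3.5, "tz": 0, "yaw": 8, "claw": 0}, {"tx": -0.5, "ty": 3.5, "tz": 0, "yaw": 8, "claw": 0}, {"tx": -0.5, "ty": 3.5, "tz": 0, "yaw": 8, "claw": 0}, {"tx": -0.5, "ty": 3.5, "tz": 0, "yaw": 8, "claw": 0}, {"tx": 0, "ty": 2, "tz": 0, "yaw": 0, "claw": 0}, {"tx": 0, "ty": 0, "tz": 0, "yaw": 0, "claw": 0}]'

```text
time_s: 23.05
position: [0.4749, 0.553, 0.0804]
tool_rot: [[-0.597, -0.802, 0.001], [-0.802, 0.597, 0.001], [-0.001, -0.0, -1.0]]
ft_force: [-0.6, 0.1, -0.3]
grip_width: 0.0001
gripper_force: 0.0
```

Run:
```python
from h import *
look('h2')
look('h',(230,325,170,240),'top')
im=cv2.imread('pics/h.png');m,i,d=cam('top')
cv2.imwrite('pics/h3.png',cv2.resize(i[150:250,240:360,::-1],None,fx=6,fy=6,interpolation=cv2.INTER_CUBIC))
z=np.load('top0.npz');W0=z['im'].astype(int)
for n,(a,b,c,e) in dict(jar=(355,382,248,275),ring=(298,316,148,166),eraser=(390,416,253,270)).items(): print(n,abs(i[c:e,a:b].astype(int)-W0[c:e,a:b]).mean())
```

```text
(array([573.1, 331. ]), array([84.3, 47. ]), 78.2, [[541.5, 294.5], [587.5, 284.8999938964844], [604.7000122070312, 367.3999938964844], [558.7000122070312, 377.0]]) 226
stop frame corners mm [[-0.4, -49.2], [0.5, -2.2], [-83.7, -0.6], [-84.7, -47.6]]
tcp [-240.7 -161.7] 0.08050774733414072 [ 0.31747259 -0.47156721 -0.8045825 ] 23.1
(array([571.6, 333.7]), array([87.3, 48.6]), 79.5, [[539.7999877929688, 295.20001220703125], [587.5999755859375, 286.3999938964844], [603.5, 372.1000061035156], [555.7000122070312, 381.0]]) 639
stop frame corners mm [[-0.8, -51.0], [-1.0, -2.4], [-88.1, -2.6], [-88.0, -51.3]]
tcp [-239.9 -161.1] 0.08072062413833916 [ 0.40612887  0.08404754 -0.12386862] 23.15
jar 2.6547782350251485
ring 3.493827160493827
eraser 3.7586726998491704
```

View pics/h3.png

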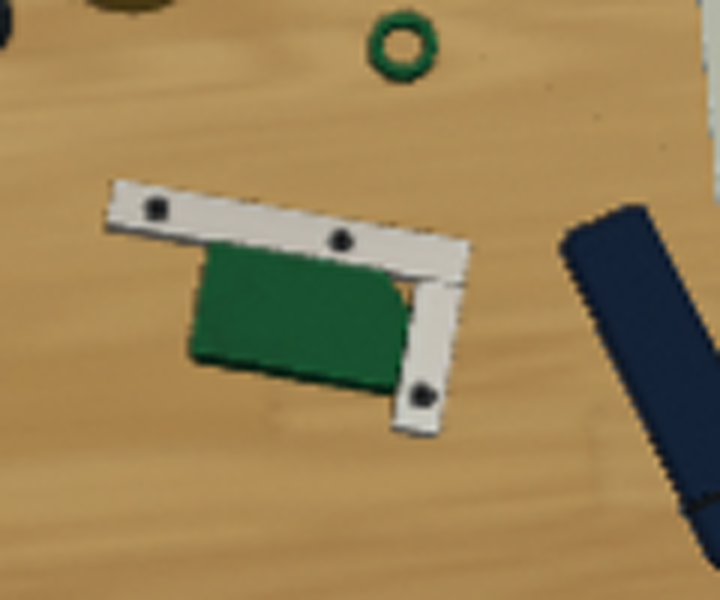

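The picture shows the block (crop 190–410, 240–390) flush against both legs, with no gap visible. The ring, jar and eraser are unchanged. During the final seating push both legs pushed back, so I'm handing in.

```bash
python3 -c "
from rig import env
print(env.close_job())"
```

```text
the job is handed in; nothing more can be done
None
```

I pushed the green wax block home into the stop's inner corner, long side flat on the long leg and one end on the short leg; the jar, ring and eraser are where they were, and the job was handed in at about 23 s.

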